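# Shut and pin the clamshell press rack, and hold it shut

### The job

Swing the upper half of the orange slatted press rack down until it lies on its spring buttons, then draw the yellow-handled locking pin out of its wooden holder and push it from above through the hole of the upper tongue into the hole of the lower one. Press down on the pin until its collar has forced the upper half fully shut against the springs, and finish while still holding the pin pressed down like that: do not let go, because the springs would lift the upper half again. Press only through the pin at the end, and leave the green basin, the jar and the loose wooden slat where they are.

Things in the scene. Friction and masses are not known exactly. Their poses are not given: they have to be found in the camera images.
- rack: Lower half of the press rack, fixed to the bench: orange frame 180 (x) by 200 (y) by 60 mm high, dark slats. Origin: centre of its underside; x points from the hinge side to the tongue side, z up. The hinge axis runs along y at x = -90, z = 62 mm. A steel tongue 50 by 50 mm, z = 35 to 60 mm, sticks out at +x, with a vertical through hole 12.5 mm wide at x = 115 mm, y = 0.
- rack_hole (a point): Centre of the hole's mouth in the lower tongue, 60 mm above the bench. Its axes are the rack's.
- lid (a joint): Angle (rad) of the upper half: 0 = fully shut, level, at its stop; grows as it opens upward. Starts at 1.1 to 1.4. It stays where it is left while steep (about 2 N at its end moves it); below about 0.8 it may sink slowly by itself; at 0.06 it rests on two spring buttons. Forcing it from there fully shut takes about 9 N at the tongue; let go, it springs back to 0.06.
- lid_hole (a point): Centre of the 13.5 mm hole in the steel tongue (12 mm thick) of the upper half, on its top face, 205 mm from the hinge axis; turns with the upper half, z is the normal of the top face. 78 mm above the bench when shut; at 0.06 rad about 12 mm higher and within 2 mm of being above the lower hole.
- lid_bar (a point): Middle of the front bar on the outer (top) face of the upper half, a place to push: 165 mm from the hinge axis, 16 mm off its plane; z is the outer face's normal. The upper half is an orange slatted frame (0.42 kg), 200 mm wide, reaching 180 mm from the hinge, its 50 mm wide tongue to 230 mm; all its outer face is in one plane, 78 mm above the bench when shut.
- holder: Dark wooden block 60 by 60 by 64 mm on a 75 mm steel foot, fixed to the bench, with one upright hole (14 mm wide, 60 mm deep) in the middle of its top, in which the pin stands, its collar on the block. Origin: centre of its underside.
- pin_grip (a point): Centre of the pin's round yellow handle, 24 mm wide, 60 mm long. The pin (about 140 g, 121 mm long) stands upright: steel shaft 10 mm wide, 55 mm long, with tapered tip; above it a collar 30 mm wide, 6 mm thick; then the handle. This point is 91 mm above the tip, 36 mm above the collar's underside; z points along the pin away from the tip. Starts 100 mm above the bench.
- pin_tip (a point): The tip of the pin. With the pin fully home its collar lies on the upper tongue and the tip is 37 mm below the mouth of the lower hole.
- pin: The same pin; its origin is at the tip.
- basin: Bystander: small lime-green bowl, 110 mm wide, 55 mm high; origin: centre of its underside.
- jar: Bystander: amber jar, 60 mm wide, 85 mm high; origin: centre of its underside.
- slat: Bystander: loose wooden slat 160 by 32 by 16 mm; origin: centre of its underside.
Not all that is in view belongs to the job. Of the things that look like the pin, the largest one is meant.

How it is judged:
By the outcome, as a careful person would: the job done as asked, in the order asked, and still so for the second after the job is handed in, while the arm keeps its last pose, push and grip.
It also fails if it takes over 64 s, if anything falls off the work surface, if the arm or the gripper's body presses on something with over 40 N, if the wrist force passes 120 N, or if a joint passes its speed limit or range.

### The arm

A 6-joint arm with a two-finger parallel gripper is mounted at the origin on the work surface. World frame = base frame: x ahead of the robot, y to its left, z up, the work surface at z = 0. Lengths are in mm, angles in degrees, forces in N, time in s.
With the tool pointing down it reaches from about 300 to 850 mm from the base axis. Payload 4.2 kg.
Tool frame: the origin (TCP) lies midway between the tips of the shut fingers; the grasp point (between the pads) lies 19 mm behind it; x points along the fingers, y is the direction in which the jaws open and shut, and the axes are right-handed (so a half turn about x gives the same grasp; the last joint's range is limited). The gripper opens to 91 mm and grips with 3 to 60 N. Pads are 32 mm wide; open, the fingers measure 118 mm over their backs; the gripper's body (76 mm by 178 mm) begins 60 mm behind the grasp point.
Start: joints at [-66.234, 18.312, 89.639, -0, 72.044, -1.146], TCP at [242.213, -521.517, 177.576] pointing down, gripper open.
Joint ranges: [-177.97, 177.97], [-48.28, 115.42], [12.27, 149.76], [-77.06, 257.06], [2.81, 150.46], [-146.56, 146.56]. Speed limits (degrees/s): [147.25, 147.25, 180, 180, 180, 180].

### API

Orientations are given as [roll, pitch, yaw] about the fixed x, y, z axes, in that order (R = Rz(yaw) Ry(pitch) Rx(roll)).
In Python, from workcell import env gives the robot as it stands.
- The arm moves only by the shell command python3 -m handwheel 'ROWS' [FORCE]. ROWS is text: rows parted by semicolons, each of 7 numbers parted by spaces: the turn, a rotation vector about the tool's x, y, z in degrees, then the shift along the tool's x, y, z in m, then the finger opening in m, from 0 to 0.0912. In form: rx ry rz x y z grip; .... A call has 1 to 12 rows; each row is the pose to reach, as a shift and turn from the pose commanded when the call began, along the tool's axes at that moment; what a row does not reach only later rows make up. A row lasts 1/12 s, in which the tool goes at most 41.7 mm and 7.16 degrees, less where a joint would pass 70% of its speed; a pose out of reach is approached as far as the arm can. A call with a gripper value outside its range is refused whole. The fingers move at their own pace and stop on an object; FORCE is the grip in N (left out, the last holds). Time passes only in rows, so rows that repeat a pose let the fingers close. It gives the time, the measured TCP pose, the force and the opening at its end, in the units of the state.
- env.state(): the state, without advancing time (a new reading comes with each control period).
- env.grab_frame(name): name is "side" or "top" or "wrist"; returns the picture (420x560x3 uint8, red, green, blue); there is no depth.
- env.get_calibration(name): a dict with "mtx" (3x3 intrinsics, pixels), "T" (4x4, takes a point from camera to world coordinates); the wrist camera has in their place "hand_eye" (4x4, takes a point from camera to tool coordinates, whose origin is the TCP and whose axes are the tool frame's). Camera axes: x right, y up, looking along -z (the intrinsics and any distortion apply to the point x, -y, -z); pixel columns grow to the right and rows downward; lengths in mm; the calibration is good to about 2 mm. A picture is of the moment at which its call begins: read the wrist's pose just before it. get_calibration takes no time and is no camera call.
- env.job_done(): hands the job in, once; it reports no verdict.
The state is a dict: "time_s": time; "qpos": joint angles; "qvel": joint speeds; "effort": joint torques, N m; "ee_pos": TCP position; "ee_rot": TCP orientation; "force": force on the tool from outside, world axes, zero at the start; "torque": the same for the moment, N m; "gripper_width": finger opening in mm.
Only numpy, scipy, OpenCV 4.12 (cv2) and the standard library are available. Lean on these libraries where they do the work, as an engineer would, in place of code of your own. Each camera call takes 0.05 s, during which the arm holds its last target. There are 200 camera calls.

## Working session

There is one attempt and no reset: what is moved stays moved. The work goes in short steps, Python scripts to look and compute and a shell command to move; the robot and the scene stay as the last step left them, time stands still between calls to the robot, and variables do not carry over. Pictures are saved under pics/ and viewed, on a budget of 10 in all, crops included, one or two more only if the job needs it, and the job is handed in when it is done.

```bash
ls; mkdir -p pics; python3 - <<'E'
from workcell import env
import cv2,numpy as np
s=env.state(); print(s)
ims=[]
for n in("side","top"):
    im=env.grab_frame(n); cv2.imwrite(f"pics/{n}0.png",im[:,:,::-1]); c=env.get_calibration(n); print(n,c)
print(env.get_calibration("wrist"))
E
```

```text
pics
{'time_s': 0.0, 'qpos': array([-6.62318125e+01,  1.83512206e+01,  8.97075446e+01, -5.31650499e-04,
        7.20438962e+01, -1.14701527e+00]), 'qvel': array([ 0.10749013, -0.05482486, -0.00824564, -0.04011795, -0.02187764,
        0.07393237]), 'effort': array([-3.27291622e-03, -4.12466884e+01, -2.31973743e+01,  7.25019048e-02,
        4.55673784e-02, -1.43850089e-04]), 'ee_pos': array([ 241.98696488, -520.95879279,  176.71684754]), 'ee_rot': array([-90.86491755,  89.89733732, 114.05044961]), 'force': array([ 0.12440733, -0.47241116,  0.50738028]), 'torque': array([ 0.03114237, -0.06382352, -0.07336741]), 'gripper_width': 91.23999383183536}
side {'mtx': array([[400.7398222 ,   0.        , 276.48696311],
       [  0.        , 400.7398222 , 210.82251336],
       [  0.        ,   0.        ,   1.        ]]), 'T': array([[-7.89815982e-01,  3.42483464e-01, -5.08818033e-01,
         1.25452770e+02],
       [-6.13251577e-01, -4.55348524e-01,  6.45430263e-01,
         5.77637926e+02],
       [-1.06403481e-02,  8.21804599e-01,  5.69670066e-01,
         5.44902000e+02],
       [ 0.00000000
[... 398 characters left out ...]
76499e+01],
       [ 1.87598310e-02,  1.25662618e-01,  9.91895647e-01,
         1.27210401e+03],
       [ 0.00000000e+00,  0.00000000e+00,  0.00000000e+00,
         1.00000000e+00]])}
{'mtx': array([[356.60404978,   0.        , 278.64887515],
       [  0.        , 356.60404978, 207.22489292],
       [  0.        ,   0.        ,   1.        ]]), 'hand_eye': array([[ 9.34763033e-04,  2.39583113e-01, -9.70875408e-01,
        -2.08209503e+02],
       [ 9.99999557e-01, -3.34628270e-04,  8.80227605e-04,
         3.10839921e-01],
       [-1.13994689e-04, -9.70875800e-01, -2.39583320e-01,
        -6.79969924e+01],
       [ 0.00000000e+00,  0.00000000e+00,  0.00000000e+00,
         1.00000000e+00]])}
```

View pics/side0.png

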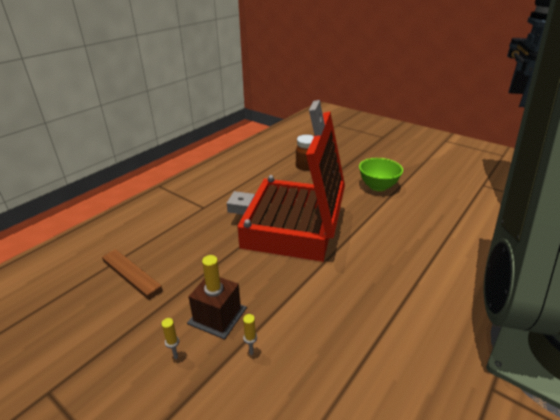

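View pics/top0.png

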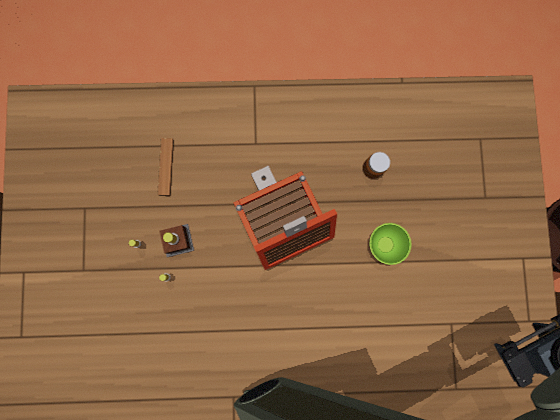

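The side view shows the lid open, with its tongue at about (317,115). The lower tongue is at (240,203), the pin in its holder at (211,275), and decoys at (170,335) and (250,330). The top view shows the lower hole at (264,178), the front edge of the rack running (236,203)–(301,175), and the pin at (169,238).

```bash
cat > h.py <<'E'
import numpy as np,cv2
from workcell import env
from scipy.spatial.transform import Rotation as R
def ray(n,px,T=None):
    c=env.get_calibration(n); K=c["mtx"]; T=c["T"] if T is None else T
    d=np.linalg.inv(K)@[px[0],px[1],1]; d=T[:3,:3]@(d*[1,-1,-1]); return T[:3,3],d/np.linalg.norm(d)
def onz(n,px,z,T=None):
    o,d=ray(n,px,T); return o+d*(z-o[2])/d[2]
def cross(a,b):
    (o1,d1),(o2,d2)=a,b; t=np.linalg.lstsq(np.c_[d1,-d2],o2-o1,rcond=None)[0]
    p,q=o1+d1*t[0],o2+d2*t[1]; return (p+q)/2,np.linalg.norm(p-q)
def toolR(s): return R.from_euler('xyz',s["ee_rot"],degrees=True)
def wristT(s):
    T=np.eye(4);T[:3,:3]=toolR(s).as_matrix();T[:3,3]=s["ee_pos"];return T@env.get_calibration("wrist")["hand_eye"]
def proj(n,P,T=None):
    c=env.get_calibration(n);T=c["T"] if T is None else T
    p=T[:3,:3].T@(np.array(P)-T[:3,3])*[1,-1,-1]; u=c["mtx"]@p; return u[:2]/u[2]
def blobs(m,box=None,amin=8):
    if box: k=np.zeros_like(m);x0,y0,x1,y1=box;k[y0:y1,x0:x1]=1;m=m*k
    n,l,st,ce=cv2.connectedComponentsWithStats(m.astype(np.uint8)); return [(st[i].tolist(),ce[i].round(1).tolist()) for i in range(1,n) if st[i,4]>=amin]
E
python3 - <<'E'
from h import *
t=cv2.imread("pics/top0.png");s=cv2.imread("pics/side0.png")
ht,hs=cv2.cvtColor(t,cv2.COLOR_BGR2HSV),cv2.cvtColor(s,cv2.COLOR_BGR2HSV)
yel=lambda h:(h[...,0]>22)&(h[...,0]<34)&(h[...,1]>170)&(h[...,2]>90)
print("yel top",blobs(yel(ht)),"side",blobs(yel(hs)))
gray=lambda h:(h[...,1]<60)&(h[...,2]>90)
print("gray top",blobs(gray(ht),(225,155,330,250)),"side",blobs(gray(hs),(220,90,340,230)))
print(t[168:190,252:278].mean(2).astype(int))
red=(( ht[...,0]<8)|(ht[...,0]>174))&(ht[...,1]>180)
print("red",blobs(red,(200,150,360,290)))
c=max(cv2.findContours((red*1).astype(np.uint8)[150:290,200:360].copy(),0,2)[0],key=cv2.contourArea)+[200,150]
print(cv2.approxPolyDP(c,3,True)[:,0].tolist())
E
```

```text
yel top [] side [([202, 255, 16, 12, 149], [209.3, 260.3]), ([243, 314, 12, 11, 104], [248.5, 318.8]), ([161, 318, 13, 11, 107], [167.0, 322.7])]
gray top [([251, 166, 26, 24, 358], [263.2, 177.6]), ([300, 176, 6, 4, 20], [302.5, 177.5]), ([236, 205, 5, 6, 22], [238.1, 207.4]), ([283, 216, 24, 15, 148], [294.1, 223.0]), ([294, 227, 6, 5, 16], [296.4, 229.0])] side [([220, 90, 24, 28, 547], [230.4, 101.4]), ([310, 100, 10, 11, 67], [314.2, 105.3]), ([297, 135, 16, 13, 154], [304.2, 140.0]), ([269, 176, 4, 3, 8], [270.5, 177.0]), ([227, 192, 27, 15, 267], [240.1, 198.7]), ([245, 220, 5, 4, 13], [246.8, 221.6])]
[[104 101 107 105 107  99 101 104 107 113 142 175 183 181 176 175 180 164
  120 101 104 103 103 102 105 109]
 [106 108 108 106 100 108 108 144 153 174 185 182 177 174 176 179 180 165
  124 100 109 104 108 110 107 110]
 [110 110 104 107 120 145 154 176 184 185 177 173 178 177 178 176 178 186
  149 107 106 109 112 106 113 107]
 [109 113 120 143 179 187 186 181 176 175 179 178 174 175 176 178 178 181
  166 128 104 113 113 107 112 110]
 [116 147 178 187 182 179 179 175 180 178 178 1
[... 1640 characters left out ...]
1 141  78  95 111 114
  112 110 116 116 118 118 117 119]
 [108 108 102  96 103  60 159 186 182 179 183 149 103 104 110 111 110 113
  117 118 118 119 124 118  91  49]
 [107 108 101 100  94  75  98 166 189 148 105 108 108 111 113 117 118 114
  118 119 120 117  75  29  25  44]]
red [([238, 173, 61, 33, 110], [269.8, 191.1]), ([309, 190, 6, 8, 9], [311.6, 193.2]), ([304, 195, 6, 5, 10], [306.6, 196.3]), ([315, 199, 5, 11, 13], [316.9, 204.2]), ([309, 201, 4, 5, 8], [310.6, 203.0]), ([254, 209, 83, 61, 1174], [296.6, 238.4]), ([246, 218, 7, 13, 14], [248.8, 223.9])]
[[334, 210], [324, 214], [319, 211], [321, 214], [308, 221], [306, 229], [287, 238], [282, 233], [254, 246], [265, 269], [332, 238]]
```

```bash
python3 - <<'E'
import cv2
t=cv2.imread("pics/top0.png")[150:280,130:350]
s=cv2.imread("pics/side0.png")[90:350,150:360]
a=cv2.resize(t,None,fx=3.6,fy=3.6,interpolation=2)
cv2.imwrite("pics/crop.png",a)
E
```

```text
(no output)
```

View pics/crop.png

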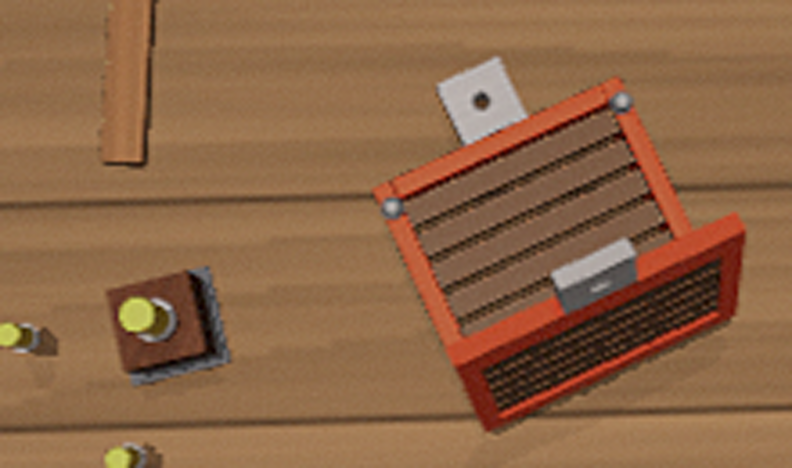

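The crop shows the lower hole at (263.5,177.7), the handle top at (168,237.5) and the buttons at (238.5,207) and (302.2,177.7) in full-frame pixels. It also shows the lid tongue edge near (294,221).

```bash
python3 - <<'E'
from h import *
np.set_printoptions(precision=1,suppress=True)
H=onz("top",(263.5,177.7),60);print("hole",H,"in side px",proj("side",H))
b1,b2=onz("top",(238.5,207.2),66),onz("top",(302.3,177.7),66)
e1,e2=onz("top",(235.5,202.5),60),onz("top",(302,172.5),60)
for a,b in((b1,b2),(e1,e2)):
    d=a-b;print("yaw",np.degrees(np.arctan2(-d[0],d[1])),np.linalg.norm(d))
# gray tongue minAreaRect
t=cv2.imread("pics/top0.png");h=cv2.cvtColor(t,cv2.COLOR_BGR2HSV)
m=((h[...,1]<60)&(h[...,2]>90)).astype(np.uint8);m[:,:245]=0;m[:,282:]=0;m[:160]=0;m[192:]=0
cs=max(cv2.findContours(m,0,2)[0],key=cv2.contourArea);q=cv2.boxPoints(cv2.minAreaRect(cs))
W=np.array([onz("top",p,60) for p in q]);print(q,W)
for z in (130,): print("handle top",onz("top",(167.7,237.2),z))
P,e=cross(ray("top",(167.7,237.2)),ray("side",(210,259)));print("x",P,e)
print("collar",onz("top",(173.2,238.6),70), "side proj of pin pts",proj("side",onz("top",(167.7,237.2),130)),proj("side",onz("top",(167.7,237.2),130)-[0,0,60]))
print("basin",onz("top",(390,244),50),"jar",onz("top",(378,161),85))
P,e=cross(ray("top",(282.5+11,219.5)),ray("side",(317,102)));print("lid tongue end",P,e)
E
```

```text
hole [653.   33.5  60. ] in side px [241.7 197.4]
yaw 23.61184516139021 184.85011248858743
yaw 23.11991657675201 193.05517379216096
[[250.2 173.4]
 [267.4 164.8]
 [276.  182. ]
 [258.8 190.6]] [[665.4  68.4  60. ]
 [687.5  22.2  60. ]
 [640.7   0.8  60. ]
 [618.8  46.8  60. ]]
handle top [497.5 271.6 130. ]
x [498.2 272.3 129.1] 1.519088975021892
collar [497.7 269.6  70. ] side proj of pin pts [211.  258.5] [214.8 286.1]
basin [ 469.5 -294.7   50. ] jar [ 685.2 -266.6   85. ]
lid tongue end [512.4 -29.  290.4] 10.101888037672135
```

```bash
python3 - <<'E'
import cv2
s=cv2.imread("pics/side0.png")[90:350,150:360]
cv2.imwrite("pics/crop2.png",cv2.resize(s,None,fx=2.3,fy=2.3,interpolation=2))
E
```

```text
(no output)
```

View pics/crop2.png

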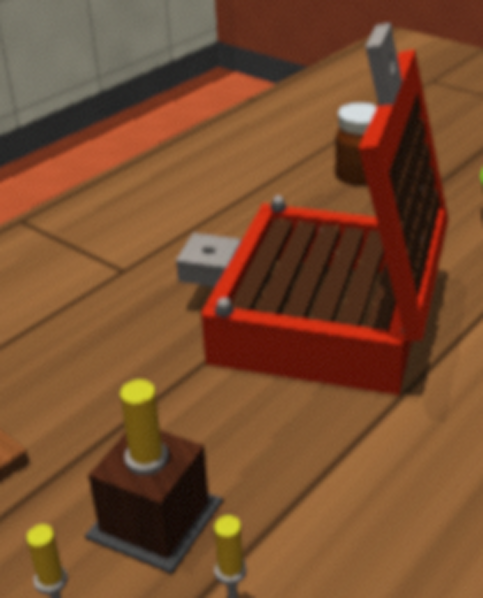

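The side crop shows the lower hole at (240.4,198.7), which agrees with the top-view projection (241.7,197.4) to about 3 mm. Next I work out the approach behind the lid.

```bash
cat >> h.py <<'E'
np.set_printoptions(precision=4,suppress=True)
def go(pos,zyaw=None,s=None):
    "tool pointing down, tool z heading at zyaw (deg, world); prints rotvec deg and shift m"
    s=s or env.state(); A=toolR(s)
    if zyaw is None: z=A.as_matrix()[:,2]; zyaw=np.degrees(np.arctan2(z[1],z[0]))
    c,d=np.cos(np.radians(zyaw)),np.sin(np.radians(zyaw))
    z=np.array([c,d,0]);x=np.array([0,0,-1.]);B=R.from_matrix(np.c_[x,np.cross(z,x),z])
    print("t",round(s["time_s"],2),"at",s["ee_pos"].round(1),"zyaw",round(zyaw,1),"rot",(A.inv()*B).as_rotvec(degrees=True).round(2),"shift m",(A.inv().apply(np.array(pos)-s["ee_pos"])/1000).round(4))
E
cat > geo.py <<'E'
from h import *
H,e=cross(ray("top",(263.5,177.7)),ray("side",(240.4,198.7)))
yaw=np.radians(24);ax=np.array([np.cos(yaw),np.sin(yaw),0])
H=np.array([653.,33.5,60])
hinge=H-205*ax;hinge[2]=62
def lidpt(th,r,off): # r along, off normal
    return hinge+ax*(r*np.cos(th)-off*np.sin(th))+np.array([0,0,r*np.sin(th)+off*np.cos(th)])
E
python3 - <<'E'
from geo import *
print("tri hole",cross(ray("top",(263.5,177.7)),ray("side",(240.4,198.7))))
for th in (1.1,1.2,1.3,1.4): print(th,proj("top",lidpt(th,230,10)),proj("side",lidpt(th,230,10)))
print(toolR(env.state()).as_matrix())
for th in (1.36,1.1,.8,.5,.25,.06): p=lidpt(th,172,16)-16*ax; print(th,p, (p-hinge)@ax)
go(hinge-ax*35+[0,0,168],24)
go(hinge-ax*35+[0,0,168],24-180)
E
```

```text
tri hole (array([654.777 ,  34.2556,  56.1421]), np.float64(2.543640604133057))
1.1 [285.3293 203.9895] [290.5013 109.8467]
1.2 [289.8559 212.3742] [301.813  106.3219]
1.3 [294.5637 221.3532] [313.7555 103.8956]
1.4 [299.3793 230.793 ] [326.173 102.64 ]
[[-0.0006  0.4212 -0.907 ]
 [ 0.0014 -0.907  -0.4212]
 [-1.     -0.0015 -0.    ]]
1.36 [469.6909 -48.1145 233.5405] 4.343216894359058
1.1 [509.3534 -30.4556 222.5452] 47.759215124216325
0.8 [550.0945 -12.3165 196.5326] 92.35585655332014
0.5 [581.9932   1.8857 158.5025] 127.27339202747687
0.25 [599.7353   9.785  120.0561] 146.6944731861586
0.06 [607.077   13.0538  88.285 ] 154.73106876518398
t 0.1 at [ 242.  -521.1  176.8] zyaw 24 rot [-179.09   -0.14    0.  ] shift m [-0.0527 -0.3337 -0.3664]
t 0.1 at [ 242.  -521.1  176.8] zyaw -156 rot [0.91 0.   0.09] shift m [-0.0527 -0.3337 -0.3664]
```

```bash
python3 -m handwheel '0 0 0 -.03 0 0 0; 0.5 0 0 -.053 -.03 -.03 0; 0.9 0 0 -.053 -.334 -.366 0;0.9 0 0 -.053 -.334 -.366 0;0.9 0 0 -.053 -.334 -.366 0;0.9 0 0 -.053 -.334 -.366 0;0.9 0 0 -.053 -.334 -.366 0;0.9 0 0 -.053 -.334 -.366 0;0.9 0 0 -.053 -.334 -.366 0;0.9 0 0 -.053 -.334 -.366 0;0.9 0 0 -.053 -.334 -.366 0;0.9 0 0 -.053 -.334 -.366 0' 30; python3 -m handwheel '0 0 0 0 0 0 0;0 0 0 0 0 0 0;0 0 0 0 0 0 0;0 0 0 0 0 0 0;0 0 0 0 0 0 0'; python3 - <<'E'
from geo import *
go(hinge-ax*35+[0,0,168],24-180)
for w in("side","top"): pass
E
```

```text
time_s: 1.1
ee_pos: [417.1, -101.3, 230.2]
ee_rot: [59.2, 90.0, -96.8]
force: [0.3, -1.0, 0.2]
gripper_width: 13.9
time_s: 1.52
ee_pos: [416.5, -104.7, 230.1]
ee_rot: [6.6, 90.0, -149.6]
force: [0.1, 0.7, -0.1]
gripper_width: 0.5
t 1.52 at [ 416.5 -104.7  230.1] zyaw -156 rot [-0.14  0.03 -0.  ] shift m [ 0.0001 -0.0301 -0.0322]
```

```bash
python3 -m handwheel '0 0 0 0 -.030 -.032 0;0 0 0 0 -.030 -.032 0;0 0 0 -.003 -.030 -.060 0;0 0 0 -.004 -.030 -.071 0;0 0 0 -.002 -.030 -.082 0;0 0 0 0 -.030 -.093 0;0 0 0 .003 -.030 -.104 0;0 0 0 .0075 -.030 -.115 0;0 0 0 .014 -.030 -.127 0;0 0 0 .020 -.030 -.138 0;0 0 0 .026 -.030 -.149 0;0 0 0 .0335 -.030 -.159 0'; python3 - <<'E'
from geo import *
im=env.grab_frame("side");cv2.imwrite("pics/side1.png",im[:,:,::-1])
s=env.state();print((s["ee_pos"]-hinge)@ax,s["ee_pos"],s["force"])
E
```

```text
time_s: 2.52
ee_pos: [551.5, -10.6, 196.2]
ee_rot: [172.6, 89.9, 16.6]
force: [0.5, -0.3, 2.5]
gripper_width: 0.5
95.1702498071788 [552.0351  -9.7558 194.1776] [ 0.9696  0.6297 -0.7351]
```

View pics/side1.png

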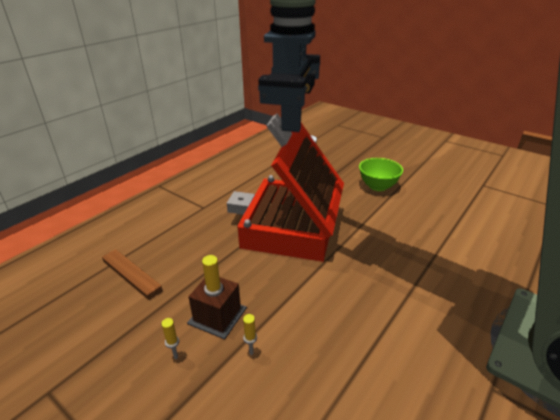

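The closed fingers are on the lid's outer face, and the lid is at roughly 0.8 rad. I'll keep following the arc.

```bash
python3 -m handwheel '0 0 0 .008 0 -.009 0;0 0 0 .017 0 -.018 0;0 0 0 .027 0 -.027 0;0 0 0 .038 0 -.035 0;0 0 0 .050 0 -.041 0;0 0 0 .063 0 -.048 0;0 0 0 .0765 0 -.054 0;0 0 0 .085 0 -.057 0;0 0 0 .092 0 -.060 0;0 0 0 .098 0 -.061 0;0 0 0 .102 0 -.062 0;0 0 0 .102 0 -.062 0'; python3 -m handwheel '0 0 0 .002 0 0 0;0 0 0 .004 0 0 0;0 0 0 .004 0 0 0;0 0 0 .004 0 0 0'
```

```text
time_s: 3.57
ee_pos: [606.1, 13.9, 93.8]
ee_rot: [-19.2, 89.9, -175.2]
force: [0.1, -0.2, -0.3]
gripper_width: 0.5
time_s: 3.9
ee_pos: [606.7, 13.9, 91.0]
ee_rot: [144.3, 90.0, -11.7]
force: [0.2, 0.0, -0.3]
gripper_width: 0.3
```

```bash
python3 -m handwheel '0 0 0 .002 0 0 0;0 0 0 .003 0 0 0;0 0 0 .003 0 0 0;0 0 0 .003 0 0 0'; python3 -m handwheel '0 0 0 .001 0 0 0;0 0 0 .002 0 0 0;0 0 0 .002 0 0 0;0 0 0 .002 0 0 0'
```

```text
time_s: 4.23
ee_pos: [606.6, 14.0, 87.7]
ee_rot: [28.1, 90.0, -127.9]
force: [-0.9, -0.8, -0.5]
gripper_width: 0.4
time_s: 4.57
ee_pos: [606.6, 14.0, 85.6]
ee_rot: [1.3, 90.0, -154.7]
force: [0.1, 0.5, -0.1]
gripper_width: 0.6
```

```bash
python3 - <<'E'
from geo import *
im=env.grab_frame("side");cv2.imwrite("pics/side2.png",cv2.resize(im[90:290,200:400,::-1],None,fx=3,fy=3,interpolation=2))
E
```

```text
(no output)
```

View pics/side2.png

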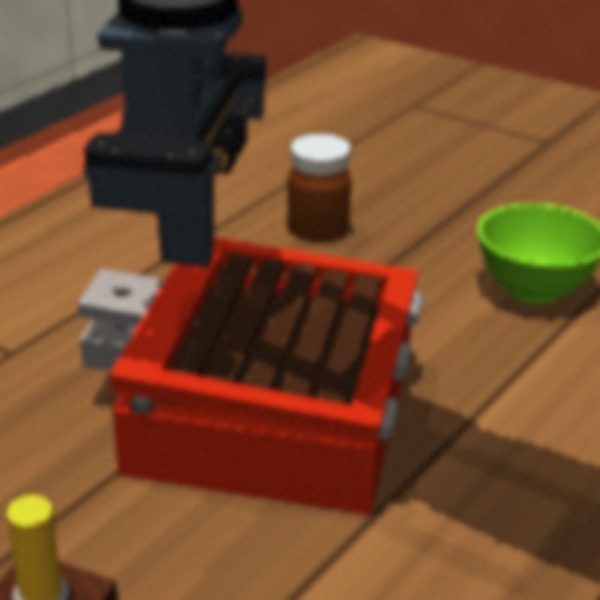

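The lid is down on its buttons and the upper hole shows at about (240.7,187.3), above the lower one. I retract and go to the pin.

```bash
python3 - <<'E'
from geo import *
go([497.6,270.6,190],24-180)
E
```

```text
t 4.62 at [606.7  14.   85.7] zyaw -156 rot [ 0.01 -0.   -0.01] shift m [-0.1043 -0.2788 -0.0047]
```

```bash
python3 -m handwheel '0 0 0 -.04 0 0 0;0 0 0 -.08 0 0 0;0 0 0 -.104 -.03 0 .05;0 0 0 -.104 -.279 -.005 .05;0 0 0 -.104 -.279 -.005 .05;0 0 0 -.104 -.279 -.005 .05;0 0 0 -.104 -.279 -.005 .05;0 0 0 -.104 -.279 -.005 .05;0 0 0 -.104 -.279 -.005 .05;0 0 0 -.104 -.279 -.005 .05;0 0 0 -.104 -.279 -.005 .05;0 0 0 -.104 -.279 -.005 .05'; python3 - <<'E'
from geo import *
s=env.state();im=env.grab_frame("wrist")[...,::-1];t=env.grab_frame("top")[...,::-1]
cv2.imwrite("pics/w1.png",im);cv2.imwrite("pics/t1.png",t)
c=np.hstack([cv2.resize(im,(400,300)),cv2.resize(t[150:260,200:346],(400,300),interpolation=2)]);cv2.imwrite("pics/c3.png",c)
go([497.6,270.6,77],24-180,s)
print(blobs((lambda h:(h[...,0]>22)&(h[...,0]<36)&(h[...,1]>150)&(h[...,2]>60))(cv2.cvtColor(im,cv2.COLOR_BGR2HSV)),amin=60), proj("wrist",[497.6,270.6,130],wristT(s)))
E
```

```text
time_s: 5.62
ee_pos: [497.8, 270.6, 189.7]
ee_rot: [86.6, 90.0, -69.3]
force: [1.0, 0.4, -0.3]
gripper_width: 49.8
t 5.62 at [497.8 270.6 189.7] zyaw -156 rot [ 0.05  0.   -0.05] shift m [ 0.1127 -0.0002  0.0002]
[([136, 149, 39, 24, 621], [154.3, 159.8]), ([261, 181, 31, 41, 961], [276.2, 201.6]), ([270, 250, 37, 16, 489], [287.2, 258.3])] [278.4032 209.8129]
```

View pics/c3.png

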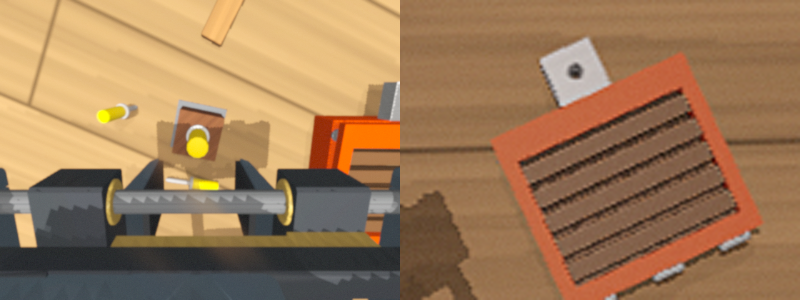

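The wrist view has the handle top at (276,207) against a predicted (278.4,209.8), so about 2 mm off. The top view has the upper hole at about (263.9,176) with the lid down.

```bash
python3 -m handwheel '0 0 0 .04 -.001 0 .05;0 0 0 .08 -.001 0 .05;0 0 0 .105 -.001 0 .05;0 0 0 .112 -.001 0 .05;0 0 0 .112 -.001 0 .05;0 0 0 .112 -.001 0 .05;0 0 0 .112 -.001 0 .02;0 0 0 .112 -.001 0 .02;0 0 0 .112 -.001 0 .02;0 0 0 .112 -.001 0 .02;0 0 0 .112 -.001 0 .02;0 0 0 .112 -.001 0 .015' 50;  python3 -m handwheel '0 0 0 0 0 0 .01;0 0 0 0 0 0 .01;0 0 0 0 0 0 .01;0 0 0 0 0 0 .01;0 0 0 0 0 0 .01;0 0 0 0 0 0 .01'; python3 - <<'E'
from geo import *
t=cv2.imread("pics/t1.png")
g=t[165:188,254:276].mean(2);m=g<115;m[:3]=0;m[-8:]=0;m[:,:4]=0;m[:,-6:]=0
ys,xs=np.nonzero(m);w=(115-g)[m];c=(254+(xs*w).sum()/w.sum(),165+(ys*w).sum()/w.sum());print(c,m.sum())
print("upper hole",onz("top",c,90),"lower",H)
E
```

```text
time_s: 6.72
ee_pos: [497.8, 272.2, 78.7]
ee_rot: [-174.8, 89.9, 29.2]
force: [-1.1, 0.3, 4.1]
gripper_width: 22.5
time_s: 7.22
ee_pos: [497.8, 272.3, 78.7]
ee_rot: [-173.1, 89.9, 30.9]
force: [0.0, 0.9, 6.0]
gripper_width: 22.5
(np.float64(263.57163601161665), np.float64(175.98596321393998)) 20
upper hole [651.684   33.3668  90.    ] lower [653.   33.5  60. ]
```

```bash
python3 -m handwheel '0 0 0 -.01 0 0 .01;0 0 0 -.03 0 0 .01;0 0 0 -.06 0 0 .01;0 0 0 -.09 0 0 .01;0 0 0 -.12 0 0 .01;0 0 0 -.12 0 0 .01;0 0 0 -.12 0 0 .01;0 0 0 -.12 0 0 .01;0 0 0 -.12 0 0 .01'; python3 - <<'E'
from geo import *
s=env.state();print(s["ee_pos"],s["force"],s["torque"],s["gripper_width"])
im=env.grab_frame("wrist")[...,::-1];sd=env.grab_frame("side")[...,::-1]
cv2.imwrite("pics/w2.png",im);cv2.imwrite("pics/s2.png",sd)
u,v=proj("side",s["ee_pos"]).astype(int);print(u,v,proj("side",s["ee_pos"]-[0,0,70]))
a=sd[max(v-60,0):v+90,u-75:u+75];c=np.hstack([cv2.resize(im,(400,400)),cv2.resize(a,(400,400),interpolation=2)]);cv2.imwrite("pics/c4.png",c)
E
```

```text
time_s: 7.97
ee_pos: [496.1, 271.1, 195.9]
ee_rot: [5.7, 89.8, -150.3]
force: [-0.1, -0.2, -0.1]
gripper_width: 22.6
[496.1327 271.1392 195.8817] [-0.1284 -0.189  -0.1042] [-0.0301 -0.0252 -0.0125] 22.642166532268256
207 224 [212.1584 260.7197]
```

View pics/c4.png

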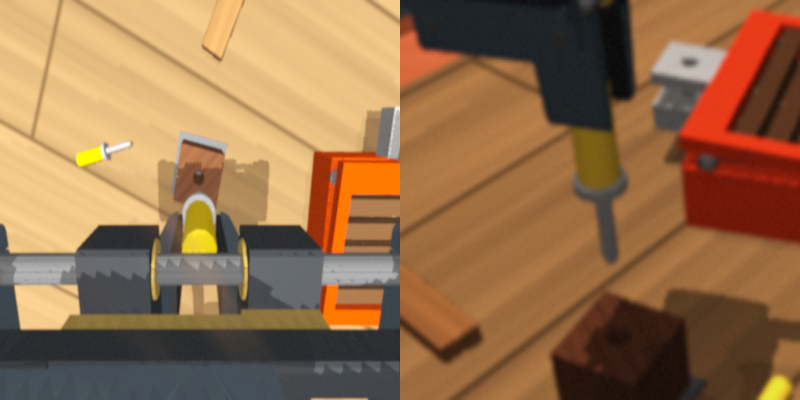

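The pin is in the gripper and clear of its holder. In the side crop the tip is at full-frame (211.5,262), against (212,261) predicted for a straight pin. I move it above the hole.

```bash
python3 - <<'E'
from geo import *
go([652.5,33.7,186],24-180)
E
```

```text
t 8.07 at [496.4 271.3 196. ] zyaw -156 rot [ 0.01  0.2  -0.02] shift m [ 0.01    0.2806 -0.0459]
```

```bash
python3 -m handwheel '0 0 0 0 .03 -.005 .01;0 0 0 0 .06 -.01 .01;0 0 0 0 .09 -.015 .01;0 0 0 0 .12 -.02 .01;0 0 0 0 .15 -.025 .01;0 0 0 0 .18 -.03 .01;0 0 0 0 .21 -.035 .01;0 0 0 0 .24 -.04 .01;0 0 0 .005 .265 -.043 .01;0 0 0 .01 .2806 -.046 .01;0 0 0 .01 .2806 -.046 .01;0 0 0 .01 .2806 -.046 .01' 60; python3 -m handwheel '0 0 0 0 0 0 .01;0 0 0 0 0 0 .01;0 0 0 0 0 0 .01;0 0 0 0 0 0 .01'; python3 - <<'E'
from geo import *
s=env.state();print(s["ee_pos"],s["force"]);go([652.5,33.7,186],24-180,s)
im=env.grab_frame("wrist")[...,::-1];sd=env.grab_frame("side")[...,::-1]
cv2.imwrite("pics/w3.png",im);cv2.imwrite("pics/s3.png",sd)
a=sd[120:220,190:290];c=np.hstack([cv2.resize(im[130:330,180:380],(400,400),interpolation=2),cv2.resize(a,(400,400),interpolation=2)]);cv2.imwrite("pics/c5.png",c)
tip=s["ee_pos"]-[0,0,69.7];print("tip pred",proj("side",tip),"hole",proj("side",[651.7,33.4,90]),proj("side",[653,33.5,60]), "pin line",proj("side",tip+[0,0,40]))
print(proj("wrist",s["ee_pos"]-[0,0,8],wristT(s)))
E
```

```text
time_s: 9.07
ee_pos: [652.8, 34.1, 186.0]
ee_rot: [-34.8, 89.8, 169.2]
force: [-0.6, 1.4, -1.7]
gripper_width: 22.7
time_s: 9.4
ee_pos: [653.2, 35.2, 188.2]
ee_rot: [167.1, 90.0, 11.2]
force: [-0.5, 1.3, -1.9]
gripper_width: 22.2
[653.2173  35.2119 188.2063] [-0.5011  1.3441 -1.9138]
t 9.4 at [653.2  35.2 188.2] zyaw -156 rot [ 0.09 -0.03 -0.01] shift m [0.0022 0.0011 0.0013]
tip pred [239.4353 174.8531] hole [241.3296 186.0855] [241.6798 197.4234] pin line [238.2254 158.1702]
[278.481  229.6454]
```

View pics/c5.png

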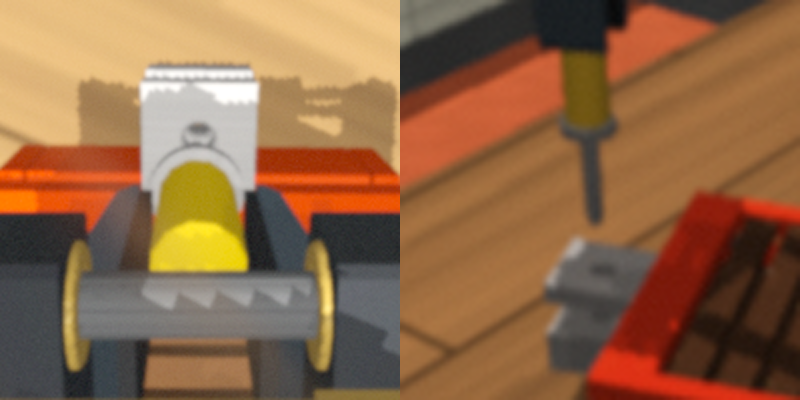

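The wrist view has the hole at about (279,197.8), partly behind the collar, and the pin's centreline at column 279.5. The side view has the tip at (239.2,175.5), as predicted, and the hole at (240.5,187.5).

```bash
python3 - <<'E'
from geo import *
# wrist pose at the c5 pictures (arm has not been moved since)
s=env.state();T=wristT(s)
for px in ((279,196),(279,197.8)):
    p=onz("wrist",px,89.5,T);print(p,"rel TCP along ax, left",(p-s["ee_pos"])@ax,(p-s["ee_pos"])@[-ax[1],ax[0],0])
p,e=cross(ray("wrist",(279,197.5),T),ray("side",(240.5,187.5)));print("wrist+side",p,e)
p,e=cross(ray("top",(263.6,176)),ray("side",(240.5,187.5)));print("top+side",p,e)
tipside=onz("side",(239.2,175.5),s["ee_pos"][2]-69.7);print("tip from side",tipside,"TCP",s["ee_pos"])
w=cv2.imread("pics/w3.png");g=w[180:215,272:287].mean(2).astype(int);print(g)
E
```

```text
[655.7475  35.5312  89.5   ] rel TCP along ax, left 2.489456771822562 -0.34486460651667294
[654.2688  34.8703  89.5   ] rel TCP along ax, left 0.8698035468814622 -0.34714454293249664
wrist+side [653.712   34.523   86.1192] 0.40226850816387244
top+side [653.0823  33.764   85.9467] 1.5928947003161553
tip from side [651.8567  37.4729 118.409 ] TCP [653.333   34.8337 188.109 ]
[[200 198 198 198 199 198 198 199 199 199 198 199 198 199 203]
 [197 198 198 197 197 198 196 197 199 199 198 199 198 198 199]
 [196 197 197 197 198 196 197 197 198 197 197 197 196 198 197]
 [196 197 198 197 196 197 197 196 195 195 196 197 197 197 198]
 [197 197 195 197 196 196 197 196 196 197 196 196 195 198 197]
 [196 196 198 196 198 197 197 196 198 196 196 198 197 197 198]
 [198 197 197 198 198 199 198 198 197 198 199 198 197 198 197]
 [197 198 198 199 196 198 198 197 197 198 197 197 196 197 196]
 [197 198 196 198 196 198 197 196 196 197 196 197 198 197 197]
 [198 197 197 195 193 194 193 194 193 195 195 196 198 198 198]
 [199 196 195 192 186 184 182 182 183 184 186 193 196 199 199]
 [198 193 187 178 169 161 161 1
[... 781 characters left out ...]
7 151]
 [161 164 167 172 178 179 178 180 180 179 174 170 160 153 153]
 [183 188 189 193 192 194 196 195 196 196 195 193 187 178 173]
 [195 198 198 198 198 199 201 203 202 204 203 201 198 195 190]
 [198 197 199 200 199 201 200 201 203 202 203 203 201 199 199]
 [197 195 196 195 196 196 198 201 200 200 200 201 201 199 200]
 [192 190 184 184 184 185 186 187 190 192 192 192 192 196 197]
 [177 169 164 159 157 157 160 165 167 174 175 174 177 183 191]
 [152 142 135 131 129 130 132 134 138 144 144 146 148 159 176]
 [129 118 113 115 118 117 118 117 118 120 119 125 121 135 149]
 [114 116 112 115 111 110 110 113 114 116 110 105 117 119 128]
 [115 111 109 107 115 113 110 113 114 113 115 113 112 114 118]]
```

Side, wrist and top views all put the hole within about 1–2 mm of the pin's axis. I go straight down, watching the forces.

```bash
python3 -m handwheel '0 0 0 .01 0 0 .01;0 0 0 .018 0 0 .01;0 0 0 .023 0 0 .01;0 0 0 .027 0 0 .01;0 0 0 .031 0 0 .01;0 0 0 .034 0 0 .01;0 0 0 .037 0 0 .01;0 0 0 .037 0 0 .01;0 0 0 .037 0 0 .01'; python3 - <<'E'
from geo import *
s=env.state();print(s["ee_pos"],s["force"],s["torque"],s["gripper_width"])
E
```

```text
time_s: 10.25
ee_pos: [653.6, 34.2, 150.7]
ee_rot: [100.1, 90.0, -55.9]
force: [-0.2, 0.2, -2.3]
gripper_width: 22.6
[653.5515  34.188  150.7309] [-0.193   0.2138 -2.2868] [0.0358 0.0009 0.0392] 22.552850798978117
```

```bash
python3 -m handwheel '0 0 0 .004 0 0 .01;0 0 0 .008 0 0 .01;0 0 0 .012 0 0 .01;0 0 0 .015 0 0 .01;0 0 0 .018 0 0 .01;0 0 0 .018 0 0 .01'; python3 -m handwheel '0 0 0 .002 0 0 .01;0 0 0 .004 0 0 .01;0 0 0 .006 0 0 .01;0 0 0 .008 0 0 .01;0 0 0 .008 0 0 .01;0 0 0 .008 0 0 .01'
```

```text
time_s: 10.75
ee_pos: [653.0, 34.2, 131.8]
ee_rot: [-19.7, 89.9, -175.6]
force: [0.2, -0.9, -1.4]
gripper_width: 22.8
time_s: 11.25
ee_pos: [653.5, 34.2, 124.6]
ee_rot: [-8.2, 90.0, -164.2]
force: [-0.5, 0.5, -2.0]
gripper_width: 22.3
```

```bash
python3 -m handwheel '0 0 0 .003 0 0 .01;0 0 0 .006 0 0 .01;0 0 0 .009 0 0 .01;0 0 0 .012 0 0 .01;0 0 0 .012 0 0 .01;0 0 0 .012 0 0 .01'; python3 -m handwheel '0 0 0 .002 0 0 .01;0 0 0 .004 0 0 .01;0 0 0 .006 0 0 .01;0 0 0 .007 0 0 .01;0 0 0 .007 0 0 .01;0 0 0 .007 0 0 .01'
```

```text
time_s: 11.75
ee_pos: [653.4, 34.2, 112.4]
ee_rot: [-17.3, 90.0, -173.3]
force: [-0.0, -0.3, -0.8]
gripper_width: 22.3
time_s: 12.25
ee_pos: [653.5, 34.2, 105.7]
ee_rot: [116.2, 90.0, -39.8]
force: [-0.1, 0.7, -2.3]
gripper_width: 22.3
```

```bash
python3 -m handwheel '0 0 0 .002 0 0 .01;0 0 0 .004 0 0 .01;0 0 0 .005 0 0 .01;0 0 0 .005 0 0 .01;0 0 0 .005 0 0 .01'; python3 -m handwheel '0 0 0 .002 0 0 .01;0 0 0 .004 0 0 .01;0 0 0 .005 0 0 .01;0 0 0 .005 0 0 .01;0 0 0 .005 0 0 .01';python3 -m handwheel '0 0 0 .001 0 0 .01;0 0 0 .002 0 0 .01;0 0 0 .003 0 0 .01;0 0 0 .003 0 0 .01;0 0 0 .003 0 0 .01'
```

```text
time_s: 12.67
ee_pos: [653.8, 34.3, 101.1]
ee_rot: [158.8, 90.0, 2.8]
force: [-0.6, 0.4, 3.0]
gripper_width: 22.2
time_s: 13.08
ee_pos: [654.6, 34.5, 96.7]
ee_rot: [166.2, 89.8, 10.2]
force: [-0.1, 0.4, 6.2]
gripper_width: 22.2
time_s: 13.5
ee_pos: [654.9, 34.7, 94.4]
ee_rot: [166.2, 89.8, 10.3]
force: [-0.2, 1.5, 9.1]
gripper_width: 22.7
```

```bash
python3 -m handwheel '0 0 0 .001 0 0 .01;0 0 0 .002 0 0 .01;0 0 0 .002 0 0 .01;0 0 0 .002 0 0 .01'; python3 -m handwheel '0 0 0 .001 0 0 .01;0 0 0 .002 0 0 .01;0 0 0 .002 0 0 .01;0 0 0 .002 0 0 .01'
```

```text
time_s: 13.83
ee_pos: [655.1, 34.7, 92.7]
ee_rot: [164.9, 89.7, 8.9]
force: [-1.0, 0.4, 8.4]
gripper_width: 22.7
time_s: 14.17
ee_pos: [655.3, 34.8, 92.5]
ee_rot: [165.1, 89.7, 9.1]
force: [-3.3, 1.3, 16.3]
gripper_width: 22.3
```

```bash
python3 -m handwheel '0 0 0 .0005 0 0 .01;0 0 0 .001 0 0 .01;0 0 0 .001 0 0 .01;0 0 0 .001 0 0 .01;0 0 0 .001 0 0 .01;0 0 0 .001 0 0 .01'; python3 - <<'E'
from geo import *
s=env.state();print(s["ee_pos"],s["force"],s["torque"],s["gripper_width"])
sd=env.grab_frame("side")[...,::-1]
cv2.imwrite("pics/s4.png",cv2.resize(sd[130:280,190:390],(800,600),interpolation=2))
E
```

```text
time_s: 14.67
ee_pos: [655.5, 34.8, 92.4]
ee_rot: [164.8, 89.6, 8.9]
force: [-4.9, 1.3, 20.8]
gripper_width: 22.4
[655.4539  34.8186  92.4455] [-4.9215  1.2506 20.8068] [ 0.3114  0.7559 -0.0168] 22.37854226070491
```

View pics/s4.png

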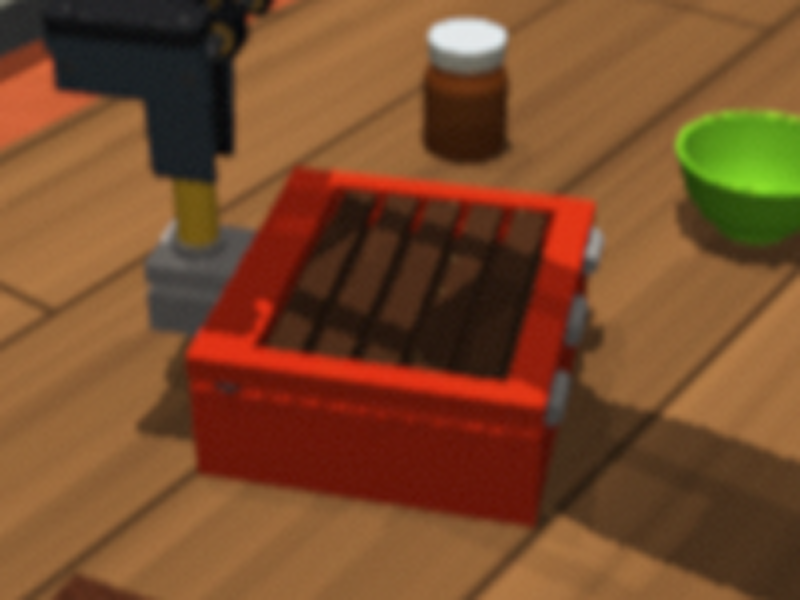

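The collar lies on the upper tongue, the tongues are closed together, and only the pin is touching. The force holds steady at about 21 N, so I'm handing in.

```bash
python3 - <<'E'
from workcell import env
s=env.state();print(s["ee_pos"],s["force"]);print(env.job_done())
E
```

```text
[655.43334606  34.79955698  92.41182315] [-4.59931933  1.08999472 18.86603179]
the job is handed in; nothing more can be done
None
```

The upper half is fully shut, held by the pin through both tongues, and I handed the job in at about 14.7 s with the arm still pressing.

**What I did:** I swung the upper half down onto its spring buttons with the closed fingers. Then I drew the large pin from its holder and lowered it through both holes without noticeable contact force. Finally I pressed on it until its collar had closed the upper half against the springs.

**Last checks:**
- **Pin depth:** the tool stopped at 92.4 mm, against the 92.7 mm I expected with the pin fully home. The downward push was about 19–21 N, well over the 9 N needed, with the grip set to 60 N.
- **Side view:** the collar lies on the upper tongue, there is no gap between the tongues, and only the pin is touched. The jar and basin look untouched; the slat is mostly outside that picture, but the arm never went near it.

**Small disagreements:**
- The side camera placed the hole 2–4 mm lower than the given geometry.
- The tool drifted about 2 mm sideways while pressing, with about 5 N of side load on the pin.
- In the wrist view, one of the smaller look-alike pins seemed to sit differently after I took the large pin. I did not check whether it had moved.

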